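# Strip a lantern of its coloured panes

### The job

Strip this lantern of its panes: lift the roof off the spindle and set it down on the bench (the cork mat is a good spot), then draw every pane up out of its narrow gap by the top edge that stands clear, and put the amber ones in the amber tray and the blue ones in the blue tray. When all the panes are in the trays, slide the roof back over the spindle until it sits level and fully home, and leave the other things on the bench where they are.

Things in the scene. Friction and masses are not known exactly. Their poses are not given: they have to be found in the camera images.
- lantern: Six-sided lantern, fixed: dark base 196 mm across, 12 mm thick, white drum, dark rail frame with brass corner posts, drum and frame ending flush 82 mm up. Between them on each side a vertical gap 10 mm wide, 64 mm long, open above, its middle 70 mm from the axis, in directions 0, 60, .. 300 degrees from the x axis. Some gaps may be empty. Origin: centre of the underside, z up.
- spindle_tip (a point): Tip of the upright spindle on the lantern's axis, 152 mm above the bench. Steel, 16 mm in diameter, its last 7 mm conical; it rises 32 mm from the flat top (the roof's seat, 120 mm above the bench) of a brass column 28 mm in diameter.
- roof_mid (a point): Lantern roof, 250 g: green six-sided plate 150 mm across flats, 173 over corners, 6 mm thick; on it a brass six-sided hub 40 mm across flats, top 40 mm above the plate's underside; a 20 mm hole right through. Point: on the hole's axis, 20 mm above the underside, z up; hub flats face 0, 60, .. degrees from x. Starts seated on the spindle (point at 140 mm), just above the panes.
- mat: Round cork mat, 170 mm across and 3 mm thick, fixed to the bench: a clear spot that is handy for setting the roof down. Origin: centre of the underside.
- tray_amber: Amber coloured open tray for the amber panes, fixed to the bench, felt on its floor: 150 x 130 mm (x, y) outside, 50 mm high, walls and floor 5 mm thick. Origin: centre of the underside; x along the long side.
- tray_blue: Blue coloured open tray for the blue panes, fixed to the bench, felt on its floor: 150 x 130 mm (x, y) outside, 50 mm high, walls and floor 5 mm thick. Origin: centre of the underside; x along the long side.
- amber1_mid (a point): Amber pane of solid acrylic, 60 g: 8 mm thick (x), 60 mm wide (y), 104 mm high (z). The point is its centre. It starts upright in one of the lantern's gaps, x across the gap, foot 12 mm and top edge 116 mm above the bench, so its top 34 mm stand clear of the frame. May be absent (None from the start).
- blue1_mid (a point): Blue pane of solid acrylic, 60 g: 8 mm thick (x), 60 mm wide (y), 104 mm high (z). The point is its centre. It starts upright in one of the lantern's gaps, x across the gap, foot 12 mm and top edge 116 mm above the bench, so its top 34 mm stand clear of the frame. May be absent (None from the start).
- amber2_mid (a point): Amber pane of solid acrylic, 60 g: 8 mm thick (x), 60 mm wide (y), 104 mm high (z). The point is its centre. It starts upright in one of the lantern's gaps, x across the gap, foot 12 mm and top edge 116 mm above the bench, so its top 34 mm stand clear of the frame. May be absent (None from the start).
- blue2_mid (a point): Blue pane of solid acrylic, 60 g: 8 mm thick (x), 60 mm wide (y), 104 mm high (z). The point is its centre. It starts upright in one of the lantern's gaps, x across the gap, foot 12 mm and top edge 116 mm above the bench, so its top 34 mm stand clear of the frame. May be absent (None from the start).
- amber3_mid (a point): Amber pane of solid acrylic, 60 g: 8 mm thick (x), 60 mm wide (y), 104 mm high (z). The point is its centre. It starts upright in one of the lantern's gaps, x across the gap, foot 12 mm and top edge 116 mm above the bench, so its top 34 mm stand clear of the frame. May be absent (None from the start).
- blue3_mid (a point): Blue pane of solid acrylic, 60 g: 8 mm thick (x), 60 mm wide (y), 104 mm high (z). The point is its centre. It starts upright in one of the lantern's gaps, x across the gap, foot 12 mm and top edge 116 mm above the bench, so its top 34 mm stand clear of the frame. May be absent (None from the start).
- tin: Red tin with a steel lid, 104 mm square, 61 mm high; not part of the job, to be left where it is. Origin: centre of its underside.
- screwdriver: Screwdriver lying on the bench; not part of the job, to be left where it is. Origin: centre of its underside as it lies.
- brush: Brush lying on the bench; not part of the job, to be left where it is. Origin: centre of its underside as it lies.
- oil: Green oil bottle, 60 mm across, 130 mm high; not part of the job, to be left where it is. Origin: centre of its underside.
- cup: White cup, 80 mm across, 80 mm high; not part of the job, to be left where it is. Origin: centre of its underside.
Things that resemble listed ones, but are neither listed nor needed, are in the scene too. What is shaped like the tray_amber but black is not meant.

How it is judged:
On the way, in this order (a step that is already met when the one before it is completed fails the run):
1. the roof is off the lantern and lies on the bench, let go (horizontal distance between roof_mid and spindle_tip above 0.12 m and height (world z) of roof_mid below 0.06 m and contact force between the fingers and roof below 0.2 N), for 0.2 s.
2. every pane is in the tray of its colour, with the roof still off (x of amber1_mid in the frame of tray_amber between -0.075 and 0.075 m and y of amber1_mid in the frame of tray_amber between -0.065 and 0.065 m and height (world z) of each of amber1_mid, blue1_mid, amber2_mid, blue2_mid, amber3_mid, blue3_mid below 0.085 m and x of blue1_mid in the frame of tray_blue between -0.075 and 0.075 m and y of blue1_mid in the frame of tray_blue between -0.065 and 0.065 m and x of amber2_mid in the frame of tray_amber between -0.075 and 0.075 m and y of amber2_mid in the frame of tray_amber between -0.065 and 0.065 m and x of blue2_mid in the frame of tray_blue between -0.075 and 0.075 m and y of blue2_mid in the frame of tray_blue between -0.065 and 0.065 m and x of amber3_mid in the frame of tray_amber between -0.075 and 0.075 m and y of amber3_mid in the frame of tray_amber between -0.065 and 0.065 m and x of blue3_mid in the frame of tray_blue between -0.075 and 0.075 m and y of blue3_mid in the frame of tray_blue between -0.065 and 0.065 m and horizontal distance between roof_mid and spindle_tip above 0.05 m), for 0.2 s.
3. the roof sits home on the spindle (horizontal distance between roof_mid and spindle_tip below 0.006 m and height (world z) of roof_mid between 0.134 and 0.146 m and angle between roof_mid's own z axis and vertical below 0.1 rad), for 0.2 s.
At the end, for the whole second after the job is handed in: Every pane present has its centre inside the tray of its own colour and below 85 mm; the roof is over the spindle (axis within 6 mm), level within 0.1 rad, home on its seat within 6 mm; all at rest (all of step 3 and x of amber1_mid in the frame of tray_amber between -0.075 and 0.075 m and y of amber1_mid in the frame of tray_amber between -0.065 and 0.065 m and height (world z) of each of amber1_mid, blue1_mid, amber2_mid, blue2_mid, amber3_mid, blue3_mid below 0.085 m and x of blue1_mid in the frame of tray_blue between -0.075 and 0.075 m and y of blue1_mid in the frame of tray_blue between -0.065 and 0.065 m and x of amber2_mid in the frame of tray_amber between -0.075 and 0.075 m and y of amber2_mid in the frame of tray_amber between -0.065 and 0.065 m and x of blue2_mid in the frame of tray_blue between -0.075 and 0.075 m and y of blue2_mid in the frame of tray_blue between -0.065 and 0.065 m and x of amber3_mid in the frame of tray_amber between -0.075 and 0.075 m and y of amber3_mid in the frame of tray_amber between -0.065 and 0.065 m and x of blue3_mid in the frame of tray_blue between -0.075 and 0.075 m and y of blue3_mid in the frame of tray_blue between -0.065 and 0.065 m and linear speed of each of roof, amber1, blue1, amber2, blue2, amber3, blue3 below 0.03 m/s); the robot touches nothing.
It fails at once if a bystander (tin, screwdriver, brush, oil bottle or cup) is moved by more than 30 mm (distance of any of tin, screwdriver, brush, oil, cup from where it was at the start of the episode above 0.03 m).
Of amber1, blue1, amber2, blue2, amber3, blue3 only 4 to 6 are there at a start; the rules pass over those that are not, and their reading is None.
At some moment in a run one of roof may be knocked a few centimetres aside while the robot is not near it.
Once in a run the grip may slacken for a moment while it holds something.
It also fails if it takes over 208 s, if anything falls off the work surface, if the arm or the gripper's body presses on something with over 40 N, if the wrist force passes 120 N, or if a joint passes its speed limit or range.

### The arm

A 7-joint arm with a two-finger parallel gripper is mounted at the origin on the work surface. World frame = base frame: x ahead of the robot, y to its left, z up, the work surface at z = 0. Lengths are in m, angles in rad, forces in N, time in s.
With the tool pointing down it reaches from about 0.4 to 0.875 m from the base axis. Payload 4.4 kg.
Tool frame: the origin (TCP) lies between the finger pads; the fingertips stand 17 mm ahead of it and the grasp point (between the pads) lies 2 mm behind it (tip_extent is the z of the fingertips in the tool frame, in m); z points along the fingers, y is the direction in which the jaws open and shut (so a half turn about z gives the same grasp; the last joint's range is limited). The gripper opens to 85 mm and grips with 20 to 120 N. Pads are 22 mm wide; open, the fingers measure 114 mm over their backs; the gripper's body (76 mm by 85 mm) begins 54 mm behind the grasp point. The pads swing forward as they close: fully open they stand 13 mm farther back than shut.
Start: joints at [1.216, 0.628, 0.038, 1.517, -0.027, 0.996, -0.02], TCP at [0.185, -0.623, 0.248] pointing down, gripper open.
Joint ranges: [-3.06, 3.06], [-0.37, 2.12], [-1.25, 1.32], [0.18, 2.47], [-1.1, 4.24], [0.23, 1.98], [-2.94, 2.94]. Speed limits (rad/s): [2.57, 2.57, 3.14, 3.14, 3.14, 3.14, 3.14].

### API

Orientations are given as a unit quaternion [w, x, y, z].
In Python, from bench import * gives the robot as it stands. The module is installed in compiled form; this text tells all that it offers.
- The arm moves only by the shell command python3 -m pendant 'ROWS' [FORCE]. ROWS is text: rows parted by semicolons, each of 7 numbers parted by spaces: the shift along the tool's x, y, z in mm, then the turn, a rotation vector about the tool's x, y, z in degrees, then the opening, from -1 (shut) to 1 (fully open). A call has 1 to 12 rows; each row shifts and turns the commanded pose from where the row before left it, along the tool's axes as they then stand; what a row does not reach is not made up. A row lasts 1/10 s, in which the tool goes at most 50 mm and 8.59 degrees, less where a joint would pass 70% of its speed; a pose out of reach is approached as far as the arm can. A call is refused whole if a number of a shift passes 50 or a number of a turn 8.59, either way. A call with a gripper value outside its range is refused whole. The fingers move at their own pace and stop on an object; FORCE is the grip in N (left out, the last holds). Time passes only in rows, so rows that do not move let the fingers close. It gives the time, the measured TCP pose, the force and the opening at its end, in the units of the state.
- read_state(): the state, without advancing time (a new reading comes with each control period).
- get_image(name): name is "side" or "top"; returns a dict with "img" (384x512x3 uint8, red, green, blue), "range_z" (384x512 float32, m along the optical axis (not along the pixel's ray), 0 where there is no reading), "fovy" (degrees; the focal length in pixels is half the picture's height over the tangent of half this angle, whatever the lens; pixels are square), "cx", "cy" (the principal point, pixels), "R" (3x3) and "t" (3): a world point X has camera coordinates R X + t. Camera axes: x right, y down, z forward; pixel columns grow to the right and rows downward; lengths in m; the calibration is good to about 2 mm. A picture is of the moment at which its call begins.
- sign_off(): hands the job in, once; it reports no verdict.
The state is a dict: "t": time; "qpos": joint angles; "joint_vel": joint speeds; "joint_efforts": joint torques, N m; "ee_pos": TCP position; "orientation": TCP orientation; "contact_force": force on the tool from outside, world axes, zero at the start; "moment": the same for the moment, N m; "width": finger opening in m.
Only numpy, scipy, OpenCV 4.12 (cv2) and the standard library are available. Lean on these libraries where they do the work, as an engineer would, in place of code of your own. Each camera call takes 0.05 s, during which the arm holds its last target. There are 200 camera calls.

## Working session

There is one attempt and no reset: what is moved stays moved. The work goes in short steps, Python scripts to look and compute and a shell command to move; the robot and the scene stay as the last step left them, time stands still between calls to the robot, and variables do not carry over. Pictures are saved under pics/ and viewed, about 12 in all and at most 16, crops included, and the job is handed in when it is done.

```bash
mkdir -p pics
cat > h.py <<'E'
from bench import *
import numpy as np, cv2
def snap(name,fn=None):
    d=get_image(name); 
    np.savez('last_%s.npz'%name,**d)
    if fn: cv2.imwrite('pics/'+fn,cv2.cvtColor(d['img'],cv2.COLOR_RGB2BGR))
    return d
def load(name): return dict(np.load('last_%s.npz'%name))
def cloud(d):
    h,w=d['range_z'].shape; f=h/2/np.tan(np.radians(float(d['fovy']))/2)
    v,u=np.mgrid[:h,:w]; z=d['range_z']
    P=np.stack([(u-d['cx'])/f*z,(v-d['cy'])/f*z,z],-1)
    return (P-d['t'])@d['R']
E
python3 - <<'E'
from h import *
for n in('top','side'):
    d=snap(n,n+'0.png'); print(n,d['fovy'],d['cx'],d['cy'],-d['R'].T@d['t'])
print(read_state())
E
```

```text
top 51.39783969443583 260.49475298560725 189.53931831648916 [0.31115389 0.00846609 1.51799959]
side 46.81880464601525 253.07655465058951 187.95657383344164 [0.72899317 1.0730229  1.05273463]
{'t': 0.1, 'qpos': array([ 1.21620523,  0.62925265,  0.03842978,  1.51829627, -0.02702158,
        0.99629801, -0.01997843]), 'joint_vel': array([ 2.61348630e-04, -2.06144744e-03,  2.04881807e-03, -4.17917100e-03,
       -1.19572190e-03, -5.16150799e-06,  2.34833788e-03]), 'joint_efforts': array([ 2.65503200e-03, -5.64525568e+01,  1.23038314e+00, -1.93971312e+01,
        1.13367004e-02,  5.43028582e-03, -2.15933392e-05]), 'ee_pos': array([ 0.18500324, -0.62254645,  0.24747234]), 'orientation': array([-8.60189259e-04,  9.89591158e-01,  1.43904781e-01, -1.20654688e-04]), 'contact_force': array([0.43349175, 0.45366607, 0.06724481]), 'moment': array([-0.01716087, -0.01823468,  0.04413402]), 'width': 0.08532966329006206}
```

View pics/top0.png

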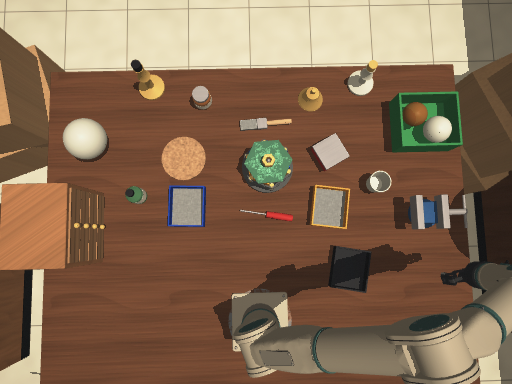

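View pics/side0.png

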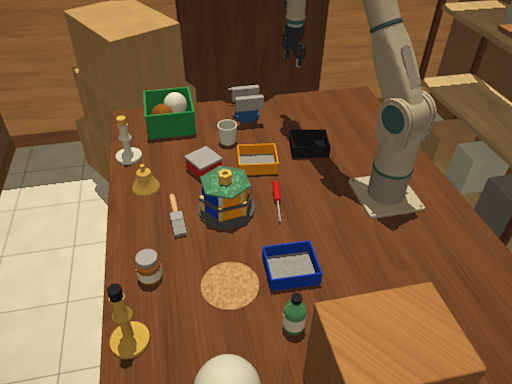

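The top view has up = +x and left = +y. Roof hub is at (268,160), mat at (183,158), blue tray at (187,206), amber tray at (330,207), and the arm is parked at the right. Next I'll measure these.

Run:
```python
from h import *
d=load('top'); P=cloud(d); im=cv2.cvtColor(d['img'],cv2.COLOR_RGB2HSV).astype(int); H,S,V=im[...,0],im[...,1],im[...,2]
def box(x0,x1,y0,y1): m=np.zeros(H.shape,bool); m[y0:y1,x0:x1]=1; return m
def rep(n,m):
    q=P[m]; r=cv2.minAreaRect((q[:,:2]*1000).astype(np.float32)); print(n,m.sum(),'z',np.round(np.percentile(q[:,2],[5,50,95]),3),'rect',np.round(r[0],0),np.round(r[1],0),round(r[2],1))
    return q
z=P[...,2]
rep('blue',box(163,212,178,232)&(z>.04)&(z<.06))
rep('amber',box(305,355,180,232)&(z>.04)&(z<.06))
q=rep('mat',box(158,210,132,184)&(H<20)&(z>.0015)&(z<.02)&(V>130))
q=rep('hub',box(245,295,135,190)&(z>.15))
q=rep('roofplate',box(240,297,135,192)&(z>.118)&(z<.135))
q=rep('tin',box(305,355,130,172)&(z>.05)); rep('cup',box(362,395,168,196)&(z>.06)); rep('oil',box(122,150,182,208)&(z>.04))
rep('screw',box(238,296,205,224)&(z>.008)); rep('brush',box(238,296,114,134)&(z>.006))
np.set_printoptions(linewidth=200)
print(np.round(z[150:172,258:280]*1000).astype(int))
big=cv2.resize(cv2.cvtColor(d['img'],cv2.COLOR_RGB2BGR)[125:200,225:315],None,fx=8,fy=8,interpolation=cv2.INTER_CUBIC); cv2.imwrite('pics/roof.png',big)
# rough side-view too
```

```text
blue 239 z [0.042 0.05  0.054] rect [427. 260.] [132. 149.] 87.0
amber 252 z [0.042 0.05  0.055] rect [ 410. -273.] [132. 151.] 81.8
mat 1102 z [0.002 0.005 0.009] rect [614. 277.] [168. 169.] 28.6
hub 111 z [0.152 0.16  1.518] rect [454. -10.] [ 41. 284.] 74.3
roofplate 1398 z [0.122 0.127 0.131] rect [570. -42.] [151. 169.] 63.6
tin 775 z [0.056 0.061 0.066] rect [ 505. -141.] [118. 474.] 38.5
cup 146 z [0.062 0.077 0.086] rect [ 399. -246.] [ 78. 537.] 25.1
oil 273 z [0.051 0.092 0.133] rect [383. 244.] [489.  59.] 66.1
screw 241 z [0.009 0.022 0.03 ] rect [363. -38.] [101. 216.] 1.6
brush 453 z [0.007 0.018 0.025] rect [578.  14.] [206. 492.] 68.5
[[ 127  127  117  128  136  124  119  129  132  128  126  128  126  132  124  126  125  123  123  131  129  127]
 [ 125  128  126  128  129  127  127  126  126  127  130  130  130  132  127  133  130  123  125  124  125  124]
 [ 123  126  129  132  135  131  125  125  125  123  128  123  128  130  130  129  126  126  131  129  128  129]
 [ 132  127  131  126  129  124  130  124  128  124  129  124  125  122  128  128  127  128  127  126
[... 1346 characters left out ...]
  130  132  127  123]
 [ 127  129  127  125  129  127  127  138  142  140  140  136  129  131  129  133  126  126  125  124  125  128]
 [ 129  131  128  128  130  126  125  125  123  122  126  131  124  126  123  134  127  123  124  126  126  128]
 [ 127  127  125  125  127  125  129  129  126  127  120  127  121  131  127  130  123  128  134  129  125  124]
 [ 135  121  126  127  131  128  121  129  128  122  128  131  132  126  124  127  129  126  132  125  129 1518]
 [ 125  122  120  125  128  129  126  127  127  125  129  129  124  126  120  132  132  129  125  123  129  123]
 [ 126  129  125  125  128  124  124  127  123  129  123  131  123  126  127  126  125  126  128  126  127  124]]
```

View pics/roof.png

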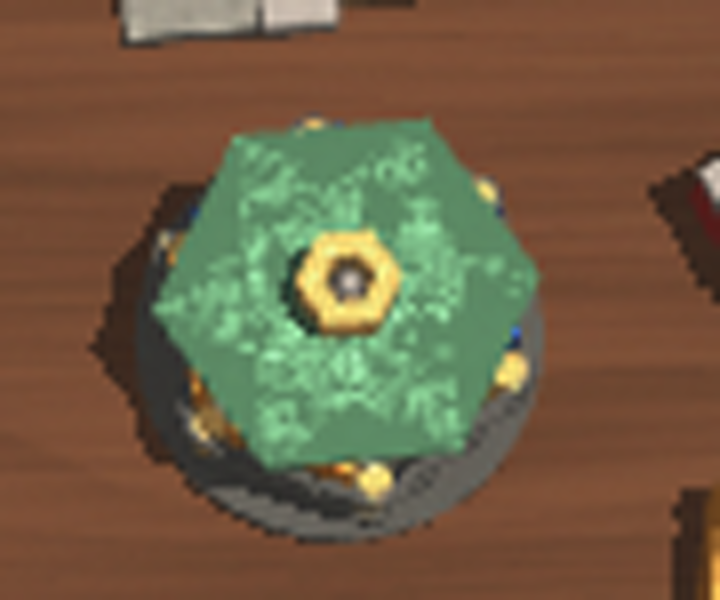

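```bash
cat >> h.py <<'E'
from scipy.spatial.transform import Rotation as Ro
def cloud(d,_c=cloud):
    P=_c(d); P[d['range_z']<=0]=np.nan; return P
def go(x,y,z,jaw=None):
    "shift in tool mm, turn about tool z in deg so the jaw (tool y) lies along world angle jaw (mod 180)"
    s=read_state(); q=s['orientation']; R=Ro.from_quat([q[1],q[2],q[3],q[0]]).as_matrix()
    d=R.T@(np.array([x,y,z])-s['ee_pos'])*1000
    a=np.degrees(np.arctan2(R[1,1],R[0,1])); 
    t=None if jaw is None else -((jaw-a+90)%180-90)   # tool z is down
    Rd=np.array([[R[0,0],R[0,1],0],[R[1,0],R[1,1],0],[0,0,-1.]])
    print('t',round(s['t'],1),'pos',np.round(s['ee_pos'],4),'jaw',round(a,1),'tilt',np.round(np.degrees([R[0,2],R[1,2]]),2),'w',round(s['width'],4),'F',np.round(s['contact_force'],1),'q7',round(s['qpos'][6],2))
    print('  shift',np.round(d,1),'turn',t if t is None else round(t,1))
    if t is not None: # shift if turning is done first
        print('  shift after turn',np.round(Ro.from_rotvec([0,0,np.radians(t)]).as_matrix().T@d,1))
E
python3 - <<'E'
from h import *
d=load('top'); P=cloud(d); z=P[...,2]
m=np.zeros(z.shape,bool); m[150:175,255:285]=1
q=P[m&(z>.15)&(z<.17)]; r=cv2.minEnclosingCircle((q[:,:2]*1000).astype(np.float32)); print('hub',r,q.mean(0))
m[:]=0; m[130:195,238:300]=1
q=(P[m&(z>.115)&(z<.135)][:,:2]*1000); a=np.arange(0,60,1)
c=[]
for t in a:
    w=[np.percentile(q@[np.cos(np.radians(t+k)),np.sin(np.radians(t+k))],[0.7,99.3]) for k in(0,60,120)]
    c.append(sum(np.ptp(x) for x in w))
t=a[np.argmin(c)]; w=[np.percentile(q@[np.cos(np.radians(t+k)),np.sin(np.radians(t+k))],[.7,99.3]).mean() for k in(0,60,120)]
A=np.array([[np.cos(np.radians(t+k)),np.sin(np.radians(t+k))] for k in(0,60,120)])
print('roof yaw',t,min(c)/3,'centre',np.linalg.lstsq(A,w,rcond=None)[0])
# hub in side view
d=load('side'); P=cloud(d); z=P[...,2]
m=np.zeros(z.shape,bool); m[160:195,205:245]=1
q=P[m&(z>.15)&(z<.17)]; print('side hub',cv2.minEnclosingCircle((q[:,:2]*1000).astype(np.float32)),q.mean(0))
q=P[(z>.118)&(z<.132)&(np.abs(P[...,0]-.56)<.12)&(np.abs(P[...,1]+.03)<.12)]; print('side plate',q.mean(0))
go(.57,-.02,.27,5)
E
```

```text
hub ((570.3362426757812, -43.74476623535156), 21.753835678100586) [ 0.57024147 -0.0429406   0.15941977]
roof yaw 2 147.553801269297 centre [570.45538096 -43.34051968]
side hub ((570.9027099609375, -40.23493194580078), 23.331527709960938) [ 0.57157005 -0.03931858  0.15993646]
side plate [ 0.57202154 -0.03173712  0.12811635]
t 0.1 pos [ 0.185  -0.6225  0.2475] jaw -73.5 tilt [-0.03  0.1 ] w 0.0853 F [0.4 0.5 0.1] q7 -0.02
  shift [ 540.7 -468.   -21.7] turn -78.5
  shift after turn [566.7 436.  -21.7]
```

```bash
python3 -m pendant '0 0 -20 0 0 -5.9 1; 0 0 0 0 0 -5.9 1; 0 0 0 0 0 -5.9 1' 40 >/dev/null; python3 -c "
from h import *
go(.5705,-.0425,.21,124)"
```

```text
t 0.4 pos [ 0.1852 -0.6231  0.2685] jaw -55.5 tilt [ 0.   -0.02] w 0.0851 F [-0.5 -0.5 -0.3] q7 0.24
  shift [ 646.4 -260.4   58.3] turn 0.5
  shift after turn [ 644.1 -265.9   58.3]
```

```bash
python3 -m pendant '40 -16 0 0 0 0 1; 40 -16 0 0 0 0 1; 40 -16 0 0 0 0 1; 40 -16 0 0 0 0 1; 40 -16 0 0 0 0 1; 40 -16 0 0 0 0 1; 40 -16 0 0 0 0 1; 40 -16 0 0 0 0 1; 40 -16 0 0 0 0 1; 40 -16 0 0 0 0 1; 40 -16 0 0 0 0 1; 40 -16 0 0 0 0 1' >/dev/null; python3 -m pendant '40 -16 0 0 0 0 1; 40 -16 10 0 0 0 1; 40 -16 20 0 0 0 1; 40 -16 20 0 0 0 1; 0 0 0 0 0 0 1'; python3 -c "
from h import *
go(.5705,-.0425,.148,124)"
```

```text
t: 2.1
ee_pos: [0.5713, -0.0434, 0.2154]
orientation: [-0.003, 0.954, 0.299, -0.0]
contact_force: [-0.5, 0.5, 0.0]
width: 0.0851
t 2.1 pos [ 0.5713 -0.0434  0.2154] jaw -55.2 tilt [-0.15  0.29] w 0.0851 F [-0.5  0.5  0. ] q7 -1.01
  shift [-0.2 -0.8 67.4] turn 0.8
  shift after turn [-0.2 -0.8 67.4]
```

```bash
python3 -m pendant '0 0 25 0 0 0 1; 0 0 22 0 0 0 1; 0 -1 15 0 0 0.8 1; 0 0 5 0 0 0 1; 0 0 0 0 0 0 -1; 0 0 0 0 0 0 -1; 0 0 0 0 0 0 -1; 0 0 0 0 0 0 -1; 0 0 0 0 0 0 -1' 80; python3 -m pendant '0 0 -15 0 0 0 -1; 0 0 -15 0 0 0 -1; 0 0 -15 0 0 0 -1;0 0 -20 0 0 0 -1;0 0 -20 0 0 0 -1;0 0 0 0 0 0 -1'; python3 -c "
from h import *
go(.614,.277,.225,124); go(.614,.277,.058,124); snap('side','s1.png')"
```

```text
t: 3.0
ee_pos: [0.5688, -0.0482, 0.1528]
orientation: [-0.001, 0.957, 0.288, -0.0]
contact_force: [-4.4, 4.5, 8.0]
width: 0.0379
t: 3.6
ee_pos: [0.5713, -0.0507, 0.2392]
orientation: [0.001, 0.958, 0.288, 0.003]
contact_force: [0.1, -0.4, -2.6]
width: 0.0386
t 3.6 pos [ 0.5713 -0.0507  0.2392] jaw -56.6 tilt [ 0.35 -0.02] w 0.0386 F [ 0.1 -0.4 -2.6] q7 -1.02
  shift [ 216.1 -250.    14.3] turn -0.6
  shift after turn [ 218.5 -247.8   14.3]
t 3.6 pos [ 0.5713 -0.0507  0.2392] jaw -56.6 tilt [ 0.35 -0.02] w 0.0386 F [ 0.1 -0.4 -2.6] q7 -1.02
  shift [ 215.3 -250.6  181.3] turn -0.6
  shift after turn [ 217.7 -248.5  181.3]
```

View pics/s1.png

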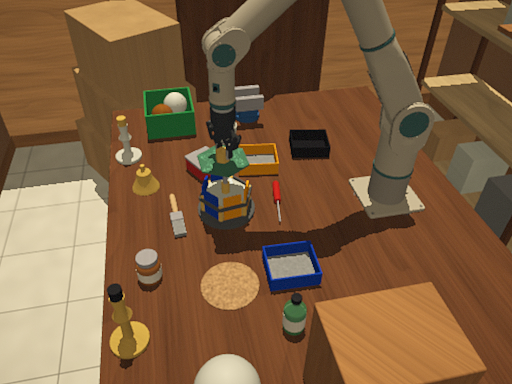

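The roof is in the gripper at (222,160), clear of the spindle. Next I carry it to the mat.

```bash
python3 -m pendant '15 -17 0 0 0 0 -1; 30 -34 0 0 0 0 -1; 30 -34 0 0 0 0 -1; 30 -34 0 0 0 0 -1; 30 -34 0 0 0 0 -1; 30 -34 0 0 0 0 -1; 30 -34 0 0 0 0 -1; 22 -27 0 0 0 0 -1; 0 0 20 0 0 0 -1; 0 0 30 0 0 0 -1; 0 0 30 0 0 0 -1; 0 0 30 0 0 0 -1' >/dev/null; python3 -m pendant '0 0 30 0 0 0 -1; 0 0 25 0 0 0 -1; 0 0 0 0 0 0 -1'; python3 -c "
from h import *
go(.614,.277,.038,124)"
```

```text
t: 5.15
ee_pos: [0.6099, 0.274, 0.0657]
orientation: [0.001, 0.958, 0.288, -0.005]
contact_force: [-0.6, -1.1, -2.7]
width: 0.0386
t 5.2 pos [0.6099 0.274  0.0657] jaw -56.5 tilt [-0.55 -0.28] w 0.0386 F [-0.6 -1.1 -2.7] q7 -1.54
  shift [ 5.4 -0.2 27.7] turn -0.5
  shift after turn [ 5.4 -0.1 27.7]
```

```bash
python3 -m pendant '0 0 15 0 0 0 -1; 0 0 8 0 0 0 -1; 0 0 4 0 0 0 -1; 0 0 0 0 0 0 -1';  python3 -m pendant '0 0 0 0 0 0 1; 0 0 0 0 0 0 1; 0 0 0 0 0 0 1; 0 0 0 0 0 0 1; 0 0 -20 0 0 0 1; 0 0 -30 0 0 0 1; 0 0 -40 0 0 0 0; 0 0 -50 0 0 0 0; 0 0 -50 0 0 0 -0.3;  0 0 0 0 0 0 -0.3'
python3 - <<'E'
from h import *
d=snap('top','t1.png'); snap('side')
cv2.imwrite('pics/t1c.png',cv2.resize(cv2.cvtColor(d['img'],cv2.COLOR_RGB2BGR)[120:220,170:300],None,fx=6,fy=6,interpolation=cv2.INTER_CUBIC))
E
```

```text
t: 5.55
ee_pos: [0.6139, 0.276, 0.0442]
orientation: [0.0, 0.958, 0.288, -0.0]
contact_force: [-0.0, 0.0, -3.6]
width: 0.0384
t: 6.55
ee_pos: [0.6182, 0.2782, 0.2431]
orientation: [-0.001, 0.958, 0.288, 0.008]
contact_force: [-0.5, 0.4, -0.2]
width: 0.0306
```

View pics/t1c.png

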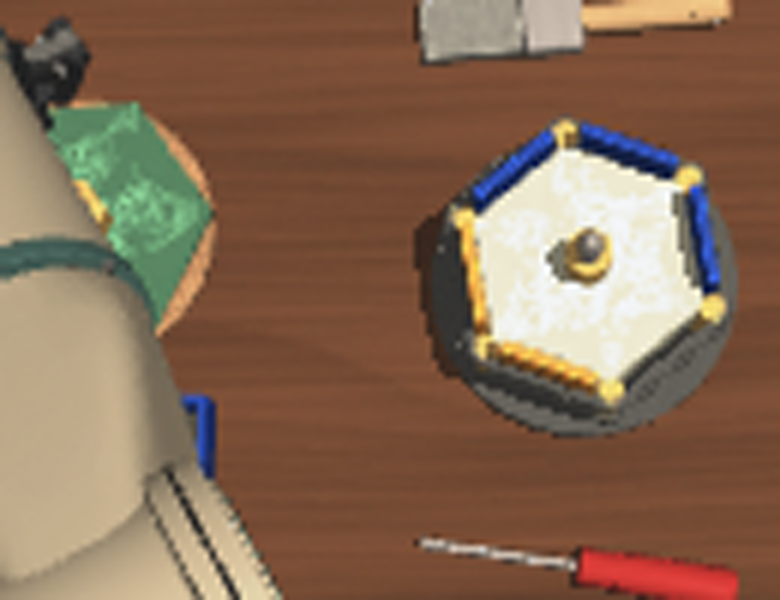

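Five panes are present. Blue ones sit at crop (515,165), (630,150) and (705,240), amber ones at (470,285) and (545,370), and the lower-right gap is empty. The roof is on the mat. Next I'll fit the lantern pose.

Run:
```python
from h import *
from scipy.optimize import least_squares
for n in('top','side'):
    d=load(n); P=cloud(d); z=P[...,2]; hs=cv2.cvtColor(d['img'],cv2.COLOR_RGB2HSV).astype(int)
    near=np.hypot(P[...,0]-.5705,P[...,1]+.043)<.1
    sp=near&(z>.135)&(np.hypot(P[...,0]-.5705,P[...,1]+.043)<.04); print(n,'spindle',P[sp].mean(0),sp.sum())
    top=near&(z>.104)&(z<.128)&(np.hypot(P[...,0]-.5705,P[...,1]+.043)>.045)
    q=P[top]; h=hs[top][:,0]; print(top.sum(), q[:,2].mean())
    def res(p):
        v=q[:,:2]-p[:2]; a=(np.arctan2(v[:,1],v[:,0])-p[2]); k=np.round(a/(np.pi/3)); b=a-k*np.pi/3
        r=np.hypot(v[:,0],v[:,1])*np.cos(b); return (r-.070)
    s=least_squares(res,[.5705,-.043,0.1],loss='soft_l1',f_scale=.003,x_scale=[.01,.01,.1]); p=s.x
    print(p[:2],np.degrees(p[2]),'rms',np.sqrt(np.mean(s.fun**2)))
    v=q[:,:2]-p[:2]; k=np.round((np.arctan2(v[:,1],v[:,0])-p[2])/(np.pi/3)).astype(int)%6
    for i in range(6):
        m=k==i
        if m.sum()>3: print(i,'ang',round(np.degrees(p[2])+60*i,1),m.sum(),'hue',np.median(h[m]),np.round(q[m].mean(0),4))
```

```text
top spindle [ 0.56916054 -0.04332849  0.14856987] 17
218 0.11570659555406528
[ 0.56957713 -0.04364215] -21.91894041085245 rms 0.002560345488029195
0 ang -21.9 45 hue 113.0 [ 0.635  -0.0691  0.1158]
1 ang 38.1 47 hue 113.0 [ 0.6251 -0.0013  0.1159]
2 ang 98.1 38 hue 19.0 [0.5599 0.0255 0.1168]
3 ang 158.1 46 hue 19.0 [ 0.5049 -0.0177  0.1142]
5 ang 278.1 42 hue 113.0 [ 0.5796 -0.1125  0.1161]
side spindle [nan nan nan] 0
111 0.11541550586452201
[ 0.57121136 -0.03869458] -22.290280648977223 rms 0.002721062119384719
0 ang -22.3 51 hue 111.0 [ 0.6362 -0.0645  0.115 ]
1 ang 37.7 15 hue 111.0 [ 0.6412 -0.016   0.1148]
3 ang 157.7 43 hue 19.0 [ 0.5078 -0.0103  0.1165]<stdin>:6: RuntimeWarning: Mean of empty slice.
  ret = um.true_divide(
```

```bash
python3 -c "
from h import *
go(.635,-.0691,.19,-21.9)"
```

```text
t 6.7 pos [0.6146 0.2764 0.2363] jaw -56.6 tilt [0.19 0.09] w 0.0298 F [-0.8  0.8  0. ] q7 -1.52
  shift [-173.5  299.5   45.8] turn -34.7
  shift after turn [-313.   147.6   45.8]
```

```bash
python3 -m pendant '0 0 0 0 0 -8.5 -0.3; 0 0 0 0 0 -8.5 -0.3; 0 0 0 0 0 -8.5 -0.3; 0 0 0 0 0 -8.5 -0.3; -20 9.5 0 0 0 -0.7 -0.3; -40 19 0 0 0 0 -0.3; -40 19 0 0 0 0 -0.3; -40 19 0 0 0 0 -0.3; -40 19 0 0 0 0 -0.3; -40 19 0 0 0 0 -0.3; -40 19 10 0 0 0 -0.3; -40 19 20 0 0 0 -0.3' 60 >/dev/null; python3 -m pendant '-13 -15 16 0 0 0 -0.3; 0 0 0 0 0 0 -0.3; 0 0 0 0 0 0 -0.3'; python3 -c "
from h import *
go(.635,-.0691,.105,-21.9)"
```

```text
t: 8.15
ee_pos: [0.6146, -0.0614, 0.1869]
orientation: [-0.001, 0.828, 0.56, -0.001]
contact_force: [0.2, 1.6, 0.6]
width: 0.03
t 8.2 pos [ 0.6146 -0.0614  0.1869] jaw -21.8 tilt [-0.16  0.07] w 0.03 F [0.2 1.6 0.6] q7 -0.53
  shift [ 0.4 22.1 81.8] turn 0.1
  shift after turn [ 0.4 22.1 81.8]
```

```bash
python3 -m pendant '0 22 0 0 0 0 -0.3; 0 0 20 0 0 0 -0.3; 0 0 20 0 0 0 -0.3; 0 0 0 0 0 0 -0.3'; python3 -c "
from h import *
go(.635,-.0691,.105,-21.9)
snap('side','s2.png')
d=load('side');cv2.imwrite('pics/s2c.png',cv2.resize(cv2.cvtColor(d['img'],cv2.COLOR_RGB2BGR)[110:240,170:290],None,fx=5,fy=4.6,interpolation=cv2.INTER_CUBIC))"
```

```text
t: 8.55
ee_pos: [0.6349, -0.0681, 0.1461]
orientation: [-0.002, 0.828, 0.561, -0.001]
contact_force: [0.4, 0.5, -0.0]
width: 0.0303
t 8.6 pos [ 0.6349 -0.0681  0.1461] jaw -21.7 tilt [-0.23  0.08] w 0.0303 F [ 0.4  0.5 -0. ] q7 -0.53
  shift [-0.9  0.6 41.1] turn 0.2
  shift after turn [-0.9  0.6 41.1]
```

View pics/s2c.png

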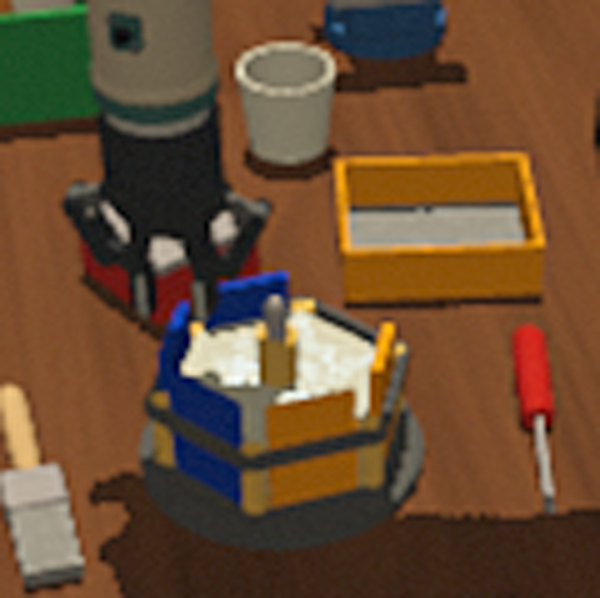

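The fingers at crop (145,310) and (205,310) straddle the rear blue pane's top edge at (175,320). I go down and grip.

```bash
python3 -m pendant '0 0 20 0 0 0 -0.3; 0 0 14 0 0 0 -0.3; 0 0 7 0 0 0 -0.3; 0 0 0 0 0 0 -0.3; 0 0 0 0 0 0 -1; 0 0 0 0 0 0 -1; 0 0 0 0 0 0 -1; 0 0 0 0 0 0 -1' 60;python3 -m pendant '0 0 -10 0 0 0 -1; 0 0 -20 0 0 0 -1; 0 0 -30 0 0 0 -1; 0 0 -30 0 0 0 -1; 0 0 -40 0 0 0 -1; 0 0 0 0 0 0 -1';  python3 -c "
from h import *
c=np.array([.427,.260]);e=35*np.array([np.cos(np.radians(-3)),np.sin(np.radians(-3))])/1000
print(c+e,c-e);go(*(c-e),.22,-3)"
```

```text
t: 9.4
ee_pos: [0.6367, -0.0701, 0.1082]
orientation: [0.001, 0.828, 0.56, 0.001]
contact_force: [0.0, 0.4, 3.9]
width: 0.007
t: 10.0
ee_pos: [0.6391, -0.0699, 0.2437]
orientation: [0.003, 0.828, 0.56, 0.004]
contact_force: [0.7, 0.9, -0.9]
width: 0.0068
[0.46195203 0.25816824] [0.39204797 0.26183176]
t 10.0 pos [ 0.6391 -0.0699  0.2437] jaw -21.9 tilt [ 0.6  -0.03] w 0.0068 F [ 0.7  0.9 -0.9] q7 -0.49
  shift [ 215.8 -353.    21. ] turn -18.9
  shift after turn [ 318.4 -264.3   21. ]
```

```bash
python3 -m pendant '0 0 -25 0 0 -6.3 -1; 0 0 0 0 0 -6.3 -1; 0 0 0 0 0 -6.3 -1; 18 -14.3 0 0 0 0 -1; 30 -25 0 0 0 0 -1; 30 -25 0 0 0 0 -1; 30 -25 0 0 0 0 -1; 30 -25 0 0 0 0 -1; 30 -25 0 0 0 0 -1; 30 -25 0 0 0 0 -1; 30 -25 0 0 0 0 -1' >/dev/null; python3 -m pendant '30 -25 0 0 0 0 -1; 30 -25 0 0 0 0 -1; 30 -25 0 0 0 0 -1; 0 0 0 0 0 0 -1; 0 0 0 0 0 0 -1';  python3 -c "
from h import *
go(.392,.2618,.11,-3)"
```

```text
t: 11.6
ee_pos: [0.3876, 0.2614, 0.2624]
orientation: [0.0, 0.724, 0.69, -0.0]
contact_force: [-0.5, 0.3, -0.3]
width: 0.0068
t 11.6 pos [0.3876 0.2614 0.2624] jaw -2.8 tilt [-0.01 -0.04] w 0.0068 F [-0.5  0.3 -0.3] q7 -0.95
  shift [  0.7   4.4 152.4] turn 0.2
  shift after turn [  0.7   4.4 152.4]
```

```bash
python3 -m pendant '0 4 30 0 0 0 -1; 0 0 40 0 0 0 -1; 0 0 40 0 0 0 -1; 0 0 30 0 0 0 -1; 0 0 10 0 0 0 -1; 0 0 5 0 0 0 -1; 0 0 3 0 0 0 -1; 0 0 0 0 0 0 -1'; python3 -m pendant '0 0 0 0 0 0 -0.6; 0 0 0 0 0 0 -0.6; 0 0 0 0 0 0 -0.6; 0 0 -10 0 0 0 -0.6; 0 0 -30 0 0 0 -0.6; 0 0 -40 0 0 0 -0.3; 0 0 -40 0 0 0 -0.3; 0 0 0 0 0 0 -0.3'; python3 -c "
from h import *
go(.6251,-.0001,.20,38.1)
d=snap('side');cv2.imwrite('pics/s3.png',cv2.resize(cv2.cvtColor(d['img'],cv2.COLOR_RGB2BGR)[150:320,170:350],None,fx=4,fy=3.5,interpolation=cv2.INTER_CUBIC))"
```

```text
t: 12.4
ee_pos: [0.3932, 0.2611, 0.1051]
orientation: [0.0, 0.725, 0.688, 0.001]
contact_force: [-0.8, -1.0, -0.7]
width: 0.0072
t: 13.2
ee_pos: [0.3947, 0.2631, 0.2296]
orientation: [0.001, 0.725, 0.689, 0.005]
contact_force: [0.6, 0.3, 0.8]
width: 0.0297
t 13.2 pos [0.3947 0.2631 0.2296] jaw -3.0 tilt [0.49 0.34] w 0.0297 F [0.6 0.3 0.8] q7 -0.99
  shift [-251.2  243.5   30.1] turn -41.1
  shift after turn [-349.3   18.6   30.1]
```

View pics/s3.png

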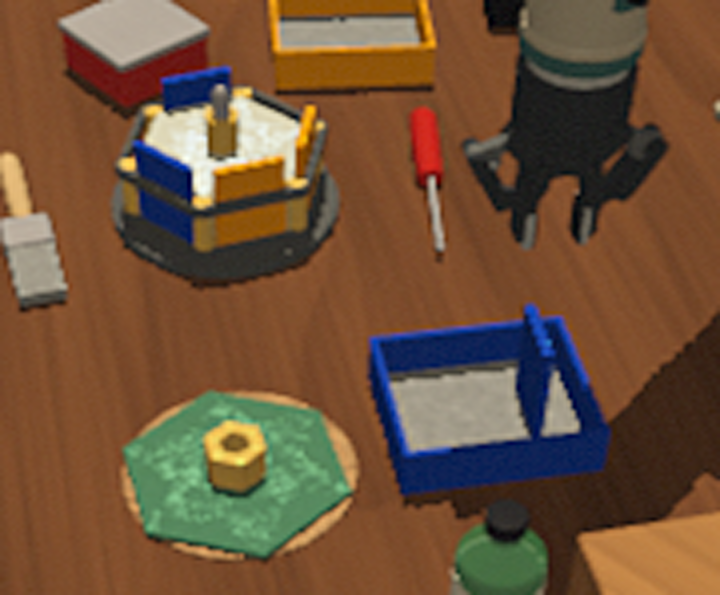

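The pane stands upright in the blue tray at crop (535,370) and the roof lies flat on the mat. Next is blue pane 1.

```bash
python3 -m pendant '0 0 0 0 0 -8.2 -0.3; 0 0 0 0 0 -8.2 -0.3; 0 0 0 0 0 -8.2 -0.3; 0 0 0 0 0 -8.2 -0.3; 0 0 0 0 0 -8.3 -0.3; -20 0 0 0 0 0 -0.3; -40 3 0 0 0 0 -0.3; -40 3 0 0 0 0 -0.3; -40 3 0 0 0 0 -0.3; -40 3 0 0 0 0 -0.3; -40 3 0 0 0 0 -0.3; -40 3 0 0 0 0 -0.3' >/dev/null; python3 -m pendant '-40 3 0 0 0 0 -0.3; -40 0 0 0 0 0 -0.3; -9 0 10 0 0 0 -0.3; 0 0 0 0 0 0 -0.3; 0 0 0 0 0 0 -0.3' 60; python3 -c "
from h import *
go(.626,-.0005,.107,38.1)"
```

```text
t: 14.95
ee_pos: [0.6229, 0.0009, 0.2134]
orientation: [-0.002, 0.436, 0.9, -0.0]
contact_force: [-0.2, 0.3, 0.2]
width: 0.0299
t 14.9 pos [0.6229 0.0009 0.2134] jaw 38.2 tilt [-0.16  0.07] w 0.0299 F [-0.2  0.3  0.2] q7 0.22
  shift [ -3.3   1.7 106.4] turn 0.1
  shift after turn [ -3.3   1.7 106.4]
```

```bash
python3 -m pendant '-3 2 20 0 0 0 -0.3; 0 0 30 0 0 0 -0.3; 0 0 30 0 0 0 -0.3; 0 0 18 0 0 0 -0.3; 0 0 8 0 0 0 -0.3; 0 0 0 0 0 0 -0.3; 0 0 0 0 0 0 -1; 0 0 0 0 0 0 -1; 0 0 0 0 0 0 -1; 0 0 0 0 0 0 -1' 60;python3 -m pendant '0 0 -10 0 0 0 -1; 0 0 -20 0 0 0 -1; 0 0 -30 0 0 0 -1; 0 0 -30 0 0 0 -1; 0 0 -40 0 0 0 -1; 0 0 -30 0 0 0 -1; 0 0 0 0 0 0 -1';  python3 -c "
from h import *
go(.427,.260,.21,-3)"
```

```text
t: 15.95
ee_pos: [0.6289, -0.0013, 0.1099]
orientation: [0.001, 0.437, 0.899, 0.001]
contact_force: [-0.4, 1.1, 7.0]
width: 0.0063
t: 16.65
ee_pos: [0.6302, -0.0011, 0.2738]
orientation: [0.004, 0.437, 0.899, 0.002]
contact_force: [-0.2, 0.3, -0.5]
width: 0.0068
t 16.6 pos [ 0.6302 -0.0011  0.2738] jaw 38.1 tilt [0.51 0.03] w 0.0068 F [-0.2  0.3 -0.5] q7 0.26
  shift [331.2   0.8  62.1] turn 41.1
  shift after turn [ 250.1 -217.2   62.1]
```

```bash
python3 -m pendant '0 0 0 0 0 8.2 -1; 0 0 0 0 0 8.2 -1; 0 0 0 0 0 8.2 -1; 0 0 0 0 0 8.2 -1; 0 0 0 0 0 8.3 -1; 20 -17 0 0 0 0 -1; 35 -30 0 0 0 0 -1; 35 -30 0 0 0 0 -1; 35 -30 0 0 0 0 -1; 35 -30 0 0 0 0 -1; 35 -30 0 0 0 0 -1; 35 -30 0 0 0 0 -1' >/dev/null; python3 -m pendant '20 -20 30 0 0 0 -1; 0 0 30 0 0 0 -1; 0 0 0 0 0 0 -1; 0 0 0 0 0 0 -1';  python3 -c "
from h import *
go(.427,.260,.107,-3)"
```

```text
t: 18.25
ee_pos: [0.4241, 0.2584, 0.2083]
orientation: [0.0, 0.725, 0.688, -0.001]
contact_force: [0.0, 0.2, -0.5]
width: 0.0068
t 18.2 pos [0.4241 0.2584 0.2083] jaw -3.0 tilt [-0.07 -0.07] w 0.0068 F [ 0.   0.2 -0.5] q7 -0.99
  shift [  1.9   2.9 101.2] turn 0.0
  shift after turn [  1.9   2.9 101.2]
```

```bash
python3 -m pendant '2 3 30 0 0 0 -1; 0 0 40 0 0 0 -1; 0 0 20 0 0 0 -1; 0 0 7 0 0 0 -1; 0 0 4 0 0 0 -1; 0 0 0 0 0 0 -1'; python3 -m pendant '0 0 0 0 0 0 -0.6; 0 0 0 0 0 0 -0.6; 0 0 0 0 0 0 -0.6; 0 0 -10 0 0 0 -0.6; 0 0 -30 0 0 0 -0.6; 0 0 -40 0 0 0 -0.3; 0 0 -40 0 0 0 -0.3; 0 0 0 0 0 0 -0.3'; python3 -c "
from h import *
go(.5805,-.114,.21,98.1)"
```

```text
t: 18.85
ee_pos: [0.4282, 0.2612, 0.1083]
orientation: [0.0, 0.725, 0.688, 0.001]
contact_force: [-0.4, 0.2, -0.5]
width: 0.0066
t: 19.65
ee_pos: [0.4295, 0.2632, 0.2329]
orientation: [0.001, 0.725, 0.689, 0.005]
contact_force: [0.5, 0.3, -0.0]
width: 0.03
t 19.6 pos [0.4295 0.2632 0.2329] jaw -3.0 tilt [0.51 0.33] w 0.03 F [ 0.5  0.3 -0. ] q7 -0.97
  shift [-369.1  170.    22.1] turn 78.9
  shift after turn [ 96.1 394.9  22.1]
```

```bash
python3 -m pendant '0 0 0 0 0 8.5 -0.3; 0 0 0 0 0 8.5 -0.3; 0 0 0 0 0 8.5 -0.3; 0 0 0 0 0 8.5 -0.3; 0 0 0 0 0 8.5 -0.3; 0 0 0 0 0 8.5 -0.3; 0 0 0 0 0 8.5 -0.3; 0 0 0 0 0 8.5 -0.3; 0 0 0 0 0 8.5 -0.3; 0 0 0 0 0 2.4 -0.3; 4.8 20 0 0 0 0 -0.3; 9.6 39 0 0 0 0 -0.3' >/dev/null; python3 -m pendant '9.6 40 0 0 0 0 -0.3;9.6 40 0 0 0 0 -0.3;9.6 40 0 0 0 0 -0.3;9.6 40 0 0 0 0 -0.3;9.6 40 0 0 0 0 -0.3;9.6 40 0 0 0 0 -0.3;9.6 40 0 0 0 0 -0.3;9.6 40 0 0 0 0 -0.3; 5 15 10 0 0 0 -0.3; 0 0 10 0 0 0 -0.3; 0 0 0 0 0 0 -0.3'; python3 -c "
from h import *
go(.5805,-.114,.109,98.1)"
```

```text
t: 21.95
ee_pos: [0.5763, -0.1135, 0.2053]
orientation: [-0.001, 0.997, 0.072, -0.002]
contact_force: [-0.6, 1.1, 0.2]
width: 0.0297
t 21.9 pos [ 0.5763 -0.1135  0.2053] jaw -81.8 tilt [-0.27  0.13] w 0.0297 F [-0.6  1.1  0.2] q7 -1.33
  shift [ 4.5  1.3 96.3] turn 0.1
  shift after turn [ 4.5  1.3 96.3]
```

```bash
python3 -m pendant '4 1 20 0 0 0 -0.3; 0 0 30 0 0 0 -0.3; 0 0 25 0 0 0 -0.3; 0 0 14 0 0 0 -0.3; 0 0 7 0 0 0 -0.3; 0 0 0 0 0 0 -0.3; 0 0 0 0 0 0 -1; 0 0 0 0 0 0 -1; 0 0 0 0 0 0 -1; 0 0 0 0 0 0 -1' 60;python3 -m pendant '0 0 -10 0 0 0 -1; 0 0 -20 0 0 0 -1; 0 0 -30 0 0 0 -1; 0 0 -30 0 0 0 -1; 0 0 -40 0 0 0 -1; 0 0 -30 0 0 0 -1; 0 0 0 0 0 0 -1';  python3 -c "
from h import *
go(.4615,.258,.25,-3)"
```

```text
t: 22.95
ee_pos: [0.5831, -0.1138, 0.1126]
orientation: [-0.001, 0.997, 0.072, 0.001]
contact_force: [-1.1, 5.9, 5.4]
width: 0.0066
t: 23.65
ee_pos: [0.5851, -0.1179, 0.2771]
orientation: [0.002, 0.998, 0.07, 0.005]
contact_force: [-0.8, -0.4, -0.9]
width: 0.007
t 23.6 pos [ 0.5851 -0.1179  0.2771] jaw -82.0 tilt [ 0.61 -0.19] w 0.007 F [-0.8 -0.4 -0.9] q7 -1.33
  shift [ -70.  -389.6   24.6] turn -79.0
  shift after turn [ 368.9 -143.3   24.6]
```

```bash
python3 -m pendant '0 0 0 0 0 -8.5 -1; 0 0 0 0 0 -8.5 -1; 0 0 0 0 0 -8.5 -1; 0 0 0 0 0 -8.5 -1; 0 0 0 0 0 -8.5 -1; 0 0 0 0 0 -8.5 -1; 0 0 0 0 0 -8.5 -1; 0 0 0 0 0 -8.5 -1; 0 0 0 0 0 -8.5 -1; 0 0 0 0 0 -2.5 -1; 20 -8 0 0 0 0 -1; 38 -15 0 0 0 0 -1' >/dev/null; python3 -m pendant '38 -15 0 0 0 0 -1;38 -15 0 0 0 0 -1;38 -15 0 0 0 0 -1;38 -15 0 0 0 0 -1;38 -15 0 0 0 0 -1;38 -15 0 0 0 0 -1;38 -15 0 0 0 0 -1;38 -15 0 0 0 0 -1; 8 0 20 0 0 0 -1; 0 0 20 0 0 0 -1; 0 0 0 0 0 0 -1'; python3 -c "
from h import *
go(.4615,.258,.11,-3)"
```

```text
t: 25.95
ee_pos: [0.4567, 0.259, 0.229]
orientation: [0.0, 0.724, 0.689, -0.003]
contact_force: [0.5, -1.3, -0.6]
width: 0.0066
t 25.9 pos [0.4567 0.259  0.229 ] jaw -2.8 tilt [-0.22 -0.23] w 0.0066 F [ 0.5 -1.3 -0.6] q7 -0.93
  shift [ -0.3   5.3 119. ] turn 0.2
  shift after turn [ -0.3   5.3 119. ]
```

```bash
python3 -m pendant '0 4 30 0 0 0 -1; 0 0 40 0 0 0 -1; 0 0 30 0 0 0 -1; 0 0 13 0 0 0 -1; 0 0 5 0 0 0 -1; 0 0 0 0 0 0 -1'; python3 -m pendant '0 0 0 0 0 0 -0.6; 0 0 0 0 0 0 -0.6; 0 0 0 0 0 0 -0.6; 0 0 -10 0 0 0 -0.6; 0 0 -30 0 0 0 -0.6; 0 0 -40 0 0 0 -0.3; 0 0 -40 0 0 0 -0.3; 0 0 0 0 0 0 -0.3'; python3 -c "
from h import *
go(.559,.024,.21,98.1)"
```

```text
t: 26.55
ee_pos: [0.4625, 0.2606, 0.1139]
orientation: [0.0, 0.725, 0.689, 0.0]
contact_force: [-0.7, 0.2, -0.3]
width: 0.0066
t: 27.35
ee_pos: [0.4645, 0.263, 0.2393]
orientation: [0.001, 0.724, 0.689, 0.005]
contact_force: [1.6, 0.6, -0.2]
width: 0.0296
t 27.4 pos [0.4645 0.263  0.2393] jaw -2.9 tilt [0.55 0.34] w 0.0296 F [ 1.6  0.6 -0.2] q7 -0.93
  shift [-234.2  106.    28.8] turn 79.0
  shift after turn [ 59.6 250.   28.8]
```

```bash
python3 -m pendant '0 0 0 0 0 8.5 -0.3; 0 0 0 0 0 8.5 -0.3; 0 0 0 0 0 8.5 -0.3; 0 0 0 0 0 8.5 -0.3; 0 0 0 0 0 8.5 -0.3; 0 0 0 0 0 8.5 -0.3; 0 0 0 0 0 8.5 -0.3; 0 0 0 0 0 8.5 -0.3; 0 0 0 0 0 8.5 -0.3; 0 0 0 0 0 2.5 -0.3; 5 20 0 0 0 0 -0.3; 9 39 0 0 0 0 -0.3' >/dev/null; python3 -m pendant '9 39 0 0 0 0 -0.3;9 39 0 0 0 0 -0.3;9 39 0 0 0 0 -0.3;9 39 0 0 0 0 -0.3;9 35 10 0 0 0 -0.3; 0 0 20 0 0 0 -0.3; 0 0 0 0 0 0 -0.3'; python3 -c "
from h import *
go(.5615,.0235,.11,98.1)"
```

```text
t: 29.25
ee_pos: [0.5539, 0.02, 0.2013]
orientation: [-0.0, 0.998, 0.07, -0.003]
contact_force: [0.3, 0.3, -0.2]
width: 0.03
t 29.2 pos [0.5539 0.02   0.2013] jaw -82.0 tilt [-0.3  -0.02] w 0.03 F [ 0.3  0.3 -0.2] q7 -1.58
  shift [ 8.5 -2.3 91.2] turn -0.1
  shift after turn [ 8.5 -2.3 91.2]
```

```bash
python3 -m pendant '8 -2 20 0 0 0 -0.3; 0 0 30 0 0 0 -0.3; 0 0 20 0 0 0 -0.3; 0 0 14 0 0 0 -0.3; 0 0 7 0 0 0 -0.3; 0 0 0 0 0 0 -0.3; 0 0 0 0 0 0 -1; 0 0 0 0 0 0 -1; 0 0 0 0 0 0 -1; 0 0 0 0 0 0 -1' 60;python3 -m pendant '0 0 -10 0 0 0 -1; 0 0 -20 0 0 0 -1; 0 0 -30 0 0 0 -1; 0 0 -30 0 0 0 -1; 0 0 -40 0 0 0 -1; 0 0 -30 0 0 0 -1; 0 0 0 0 0 0 -1';  python3 -c "
from h import *
go(.3853,-.2694,.24,-8)"
```

```text
t: 30.25
ee_pos: [0.564, 0.0253, 0.1135]
orientation: [-0.0, 0.997, 0.071, 0.001]
contact_force: [-0.4, 0.6, 5.2]
width: 0.0066
t: 30.95
ee_pos: [0.566, 0.0243, 0.2774]
orientation: [0.0, 0.997, 0.071, 0.005]
contact_force: [0.9, -0.2, -0.7]
width: 0.0068
t 30.9 pos [0.566  0.0243 0.2774] jaw -81.9 tilt [0.54 0.01] w 0.0068 F [ 0.9 -0.2 -0.7] q7 -1.57
  shift [-220.6  265.2   35.7] turn -73.9
  shift after turn [-316.  -138.4   35.7]
```

```bash
python3 -m pendant '0 0 0 0 0 -8.5 -1; 0 0 0 0 0 -8.5 -1; 0 0 0 0 0 -8.5 -1; 0 0 0 0 0 -8.5 -1; 0 0 0 0 0 -8.5 -1; 0 0 0 0 0 -8.5 -1; 0 0 0 0 0 -8.5 -1; 0 0 0 0 0 -8.5 -1; 0 0 0 0 0 -5.9 -1; -16 -7 0 0 0 0 -1; -38 -16.5 0 0 0 0 -1; -38 -16.5 0 0 0 0 -1' >/dev/null; python3 -m pendant '-38 -16.5 0 0 0 0 -1; -38 -16.5 0 0 0 0 -1; -38 -16.5 0 0 0 0 -1; -38 -16.5 0 0 0 0 -1; -38 -16.5 0 0 0 0 -1; -34 -16.5 20 0 0 0 -1; 0 0 20 0 0 0 -1; 0 0 0 0 0 0 -1'; python3 -c "
from h import *
go(.3853,-.2694,.112,-8)"
```

```text
t: 32.95
ee_pos: [0.379, -0.2694, 0.2302]
orientation: [-0.003, 0.756, 0.655, -0.001]
contact_force: [0.1, 0.8, -1.1]
width: 0.0068
t 33.0 pos [ 0.379  -0.2694  0.2302] jaw -8.1 tilt [-0.3   0.16] w 0.0068 F [ 0.1  0.8 -1.1] q7 0.17
  shift [  0.7   6.9 118.1] turn -0.1
  shift after turn [  0.6   6.9 118.1]
```

```bash
python3 -m pendant '0 5 30 0 0 0 -1; 0 0 40 0 0 0 -1; 0 0 30 0 0 0 -1; 0 0 12 0 0 0 -1; 0 0 4 0 0 0 -1; 0 0 0 0 0 0 -1'; python3 -m pendant '0 0 0 0 0 0 -0.6; 0 0 0 0 0 0 -0.6; 0 0 0 0 0 0 -0.6; 0 0 -10 0 0 0 -0.6; 0 0 -30 0 0 0 -0.6; 0 0 -40 0 0 0 -0.3; 0 0 -40 0 0 0 -0.3; 0 0 0 0 0 0 -0.3'; python3 -c "
from h import *
go(.506,-.018,.21,-21.9)
d=snap('top','t2.png'); snap('side','s4.png')
a=cv2.cvtColor(d['img'],cv2.COLOR_RGB2BGR)[110:240,160:370]
cv2.imwrite('pics/t2c.png',cv2.resize(a,None,fx=3.8,fy=3.8,interpolation=cv2.INTER_CUBIC))"
```

```text
t: 33.55
ee_pos: [0.3876, -0.2693, 0.1166]
orientation: [-0.0, 0.754, 0.657, 0.0]
contact_force: [0.5, -0.3, -0.8]
width: 0.0064
t: 34.35
ee_pos: [0.3898, -0.2712, 0.2418]
orientation: [0.005, 0.755, 0.656, 0.001]
contact_force: [0.3, -0.1, 0.4]
width: 0.0299
t 34.4 pos [ 0.3898 -0.2712  0.2418] jaw -8.0 tilt [ 0.51 -0.34] w 0.0299 F [ 0.3 -0.1  0.4] q7 0.16
  shift [267.   79.7  31.3] turn 13.9
  shift after turn [278.4  13.   31.3]
```

View pics/t2c.png

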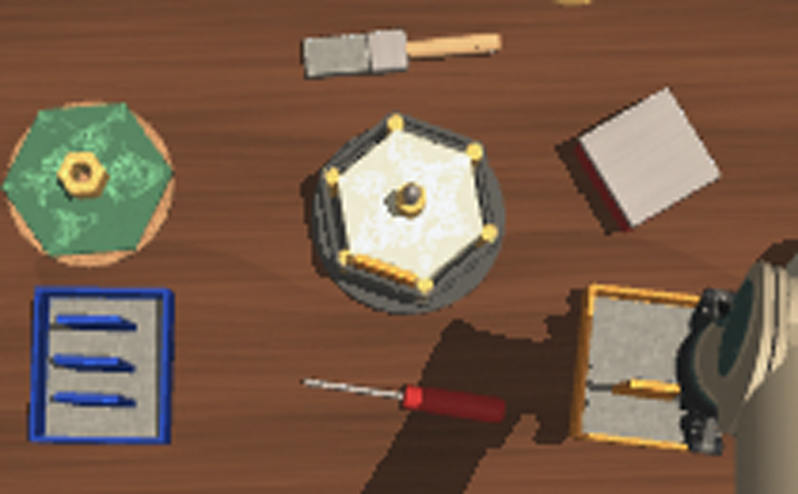

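Three blue panes stand in the blue tray and one amber pane in its tray. One amber pane remains at crop (385,270), and the roof is on the mat at (82,172).

```bash
python3 -m pendant '0 0 0 0 0 7 -0.3; 0 0 0 0 0 7 -0.3; 20 0 0 0 0 0 -0.3; 38 2 0 0 0 0 -0.3; 38 2 0 0 0 0 -0.3; 38 2 0 0 0 0 -0.3; 38 2 0 0 0 0 -0.3; 38 2 0 0 0 0 -0.3; 38 2 0 0 0 0 -0.3; 30 2 20 0 0 0 -0.3; 0 0 20 0 0 0 -0.3; 0 0 0 0 0 0 -0.3' >/dev/null;  python3 -c "
from h import *
go(.506,-.018,.111,-21.9)"
```

```text
t 35.6 pos [ 0.5012 -0.0164  0.1933] jaw -21.8 tilt [-0.45  0.01] w 0.03 F [-0.2 -0.6 -0.2] q7 -0.66
  shift [ 0.5  5.7 82.2] turn 0.1
  shift after turn [ 0.5  5.7 82.2]
```

```bash
python3 -m pendant '0 5 15 0 0 0 -0.3; 0 0 25 0 0 0 -0.3; 0 0 20 0 0 0 -0.3; 0 0 14 0 0 0 -0.3; 0 0 8 0 0 0 -0.3; 0 0 0 0 0 0 -0.3; 0 0 0 0 0 0 -1; 0 0 0 0 0 0 -1; 0 0 0 0 0 0 -1; 0 0 0 0 0 0 -1' 60;python3 -m pendant '0 0 -10 0 0 0 -1; 0 0 -20 0 0 0 -1; 0 0 -30 0 0 0 -1; 0 0 -30 0 0 0 -1; 0 0 -40 0 0 0 -1; 0 0 -30 0 0 0 -1; 0 0 0 0 0 0 -1';  python3 -c "
from h import *
go(.4347,-.2766,.24,-8)"
```

```text
t: 36.65
ee_pos: [0.5082, -0.0191, 0.1151]
orientation: [0.0, 0.829, 0.56, -0.0]
contact_force: [-2.7, 0.7, 5.9]
width: 0.0064
t: 37.35
ee_pos: [0.5117, -0.0189, 0.2793]
orientation: [0.003, 0.829, 0.559, 0.004]
contact_force: [0.4, 0.3, 0.4]
width: 0.0061
t 37.4 pos [ 0.5117 -0.0189  0.2793] jaw -22.0 tilt [ 0.62 -0.02] w 0.0061 F [0.4 0.3 0.4] q7 -0.6
  shift [-267.9   24.7   38.6] turn -14.0
  shift after turn [-265.9  -40.8   38.6]
```

```bash
python3 -m pendant '0 0 0 0 0 -7 -1; 0 0 0 0 0 -7 -1; -20 -3 0 0 0 0 -1; -38 -6 0 0 0 0 -1; -38 -6 0 0 0 0 -1; -38 -6 0 0 0 0 -1; -38 -6 0 0 0 0 -1; -38 -6 0 0 0 0 -1; -38 -6 0 0 0 0 -1; -15 -2 20 0 0 0 -1; 0 0 20 0 0 0 -1; 0 0 0 0 0 0 -1' >/dev/null;  python3 -c "
from h import *
go(.4347,-.2766,.114,-8)"
```

```text
t 38.5 pos [ 0.4294 -0.2739  0.2321] jaw -8.0 tilt [-0.25  0.15] w 0.0064 F [-0.5 -0.9 -1. ] q7 0.13
  shift [ -2.2   6.2 118. ] turn -0.0
  shift after turn [ -2.2   6.2 118. ]
```

```bash
python3 -m pendant '-2 4 30 0 0 0 -1; 0 0 40 0 0 0 -1; 0 0 30 0 0 0 -1; 0 0 12 0 0 0 -1; 0 0 5 0 0 0 -1; 0 0 0 0 0 0 -1'; python3 -m pendant '0 0 0 0 0 0 -0.6; 0 0 0 0 0 0 -0.6; 0 0 0 0 0 0 -0.6; 0 0 -10 0 0 0 -0.6; 0 0 -30 0 0 0 -0.6; 0 0 -40 0 0 0 -0.3; 0 0 -40 0 0 0 -0.3; 0 0 -20 0 0 0 1; 0 0 0 0 0 0 1'
python3 - <<'E'
from h import *
d=snap('top','t3.png'); e=snap('side','s5.png')
a=cv2.cvtColor(d['img'],cv2.COLOR_RGB2BGR)[110:240,160:370]
b=cv2.cvtColor(e['img'],cv2.COLOR_RGB2BGR)[130:310,170:350]
cv2.imwrite('pics/t3c.png',np.hstack([cv2.resize(a,(470,291)),cv2.resize(b,(300,291))]))
P=cloud(d); z=P[...,2]
def circ(m,n): q=P[m]; print(n,m.sum(),np.round(q.mean(0),4),cv2.minEnclosingCircle((q[:,:2]*1000).astype(np.float32)))
xy=lambda x,y,r:np.hypot(P[...,0]-x,P[...,1]-y)<r
circ(xy(.614,.277,.12)&(z>.034)&(z<.05),'hub on mat')
circ(xy(.614,.277,.14)&(z>.001)&(z<.02)&(d['img'][...,1]>d['img'][...,0]),'plate')
circ(xy(.57,-.043,.1)&(z>.072)&(z<.095),'drum')
circ(xy(.57,-.043,.03)&(z>.11),'column')
q=P[xy(.614,.277,.14)&(z>.001)&(z<.02)&(d['img'][...,1]>d['img'][...,0])][:,:2]
c=[sum(np.ptp(np.percentile(q@[np.cos(np.radians(t+k)),np.sin(np.radians(t+k))],[.7,99.3])) for k in(0,60,120)) for t in range(-30,30)]
print('yaw',np.argmin(c)-30)
go(.614,.277,.21,124)
E
```

```text
t: 39.15
ee_pos: [0.4359, -0.2764, 0.118]
orientation: [0.0, 0.754, 0.657, 0.0]
contact_force: [0.4, -0.3, -0.2]
width: 0.0063
t: 40.05
ee_pos: [0.437, -0.2773, 0.2614]
orientation: [0.004, 0.755, 0.656, 0.001]
contact_force: [1.0, -1.1, 0.3]
width: 0.0579
hub on mat 106 [0.5928 0.2779 0.0427] ((565.0991821289062, 274.70635986328125), 72.93453216552734)
plate 1213 [0.6125 0.278  0.0093] ((586.130859375, 273.2538757324219), 113.40438842773438)
drum 1380 [ 0.5703 -0.044   0.0821] ((570.6992797851562, -43.702598571777344), 91.76568603515625)
column 53 [ 0.5681 -0.0428  0.1296] ((570.470458984375, -43.55998992919922), 13.974835395812988)
yaw 0
t 40.1 pos [ 0.4349 -0.2765  0.2579] jaw -8.0 tilt [ 0.04 -0.04] w 0.0721 F [ 0.2  0.7 -0.4] q7 0.14
  shift [573.  100.6  47.6] turn 48.0
  shift after turn [ 458.  -358.8   47.6]
```

View pics/t3c.png

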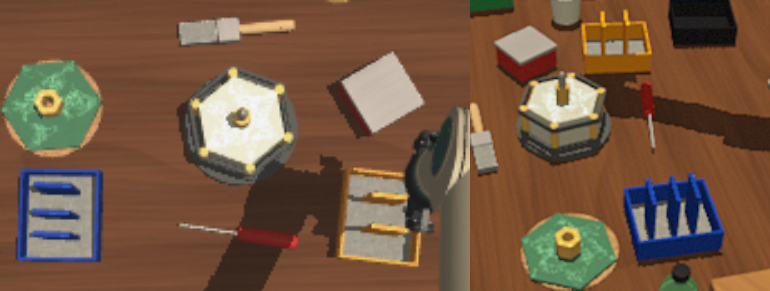

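All five panes stand in the right trays and the lantern is empty. I'll refine the hub measurement on the mat and approach it.

Run:
```python
from h import *
d=load('top'); P=cloud(d); z=P[...,2]; xy=lambda x,y,r:np.hypot(P[...,0]-x,P[...,1]-y)<r
q=P[xy(.615,.278,.04)&(z>.036)&(z<.05)]; print(len(q),q.mean(0),cv2.minEnclosingCircle((q[:,:2]*1000).astype(np.float32)))
I=d['img'].astype(int); m=xy(.614,.277,.1)&(z<.03)&(I[...,1]>I[...,0]+10)
q=P[m][:,:2]; u=[]
best=[]
for t in np.arange(-30,30,1.):
    A=np.array([[np.cos(np.radians(t+k)),np.sin(np.radians(t+k))] for k in(0,60,120)]); pr=q@A.T
    best.append((np.ptp(np.percentile(pr,[.5,99.5],axis=0),axis=0).sum(),t,np.linalg.lstsq(A,np.percentile(pr,[.5,99.5],axis=0).mean(0),rcond=None)[0]))
print(min(best,key=lambda b:b[0]))
a=cv2.cvtColor(d['img'],cv2.COLOR_RGB2BGR)[128:188,153:213]
cv2.imwrite('pics/mat.png',cv2.resize(a,None,fx=10,fy=10,interpolation=cv2.INTER_CUBIC))
```

```text
81 [0.61695068 0.27831265 0.04253455] ((617.5433349609375, 278.4378662109375), 21.929794311523438)
(np.float64(0.44185056441923576), np.float64(5.0), array([0.61681042, 0.27893941]))
```

View pics/mat.png

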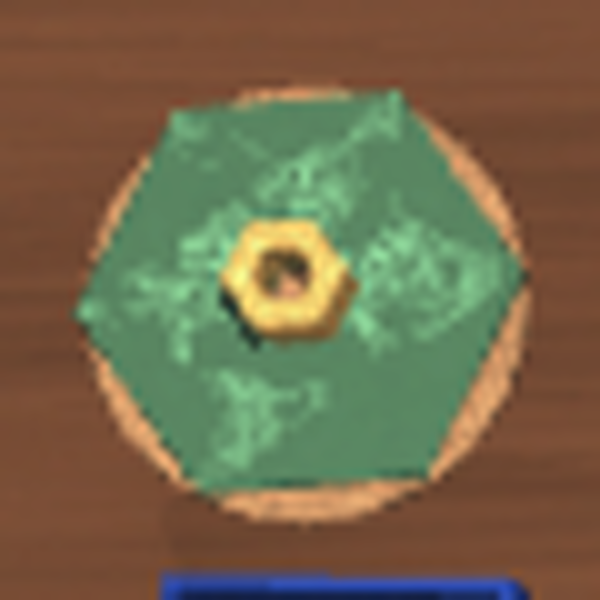

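```bash
python3 -m pendant '0 0 0 0 0 8 1; 0 0 0 0 0 8 1; 0 0 0 0 0 8 1; 0 0 0 0 0 8 1; 0 0 0 0 0 8 1; 0 0 0 0 0 8 1; 20 -15 0 0 0 0 1; 38 -30 0 0 0 0 1; 38 -30 0 0 0 0 1; 38 -30 0 0 0 0 1; 38 -30 0 0 0 0 1; 38 -30 0 0 0 0 1' >/dev/null; python3 -m pendant '38 -30 0 0 0 0 1; 38 -30 0 0 0 0 1; 38 -30 0 0 0 0 1; 38 -30 0 0 0 0 1; 38 -30 0 0 0 0 1; 38 -30 0 0 0 0 1; 10 -10 0 0 0 0 1; 0 0 0 0 0 0 1; 0 0 0 0 0 0 1';python3 -c "
from h import *
go(.615,.277,.1,124)"
```

```text
t: 42.25
ee_pos: [0.607, 0.2665, 0.2559]
orientation: [0.001, 0.956, 0.292, -0.002]
contact_force: [0.1, -1.3, -0.4]
width: 0.0852
t 42.2 pos [0.607  0.2665 0.2559] jaw -56.0 tilt [-0.14 -0.17] w 0.0852 F [ 0.1 -1.3 -0.4] q7 -1.56
  shift [ 13.1  -4.4 155.8] turn 0.0
  shift after turn [ 13.1  -4.4 155.8]
```

The hub is at crop (288,280), so the roof sits at about (0.617, 0.278) with yaw near 4.5°. It hasn't been disturbed.

```bash
python3 -m pendant '13 -4 30 0 0 0 1; 0 0 45 0 0 0 1; 0 0 45 0 0 0 1; 0 0 30 0 0 0 1; 0 0 0 0 0 0 1; 0 0 0 0 0 0 1'; python3 -c "
from h import *
go(.6175,.277,.038,124.3)
d=snap('side');cv2.imwrite('pics/s6.png',cv2.resize(cv2.cvtColor(d['img'],cv2.COLOR_RGB2BGR)[200:330,170:310],None,fx=5,fy=4.6,interpolation=cv2.INTER_CUBIC))"
```

```text
t: 42.85
ee_pos: [0.6167, 0.277, 0.1078]
orientation: [0.001, 0.957, 0.292, -0.0]
contact_force: [1.1, 0.4, 0.8]
width: 0.0855
t 42.9 pos [0.6167 0.277  0.1078] jaw -56.1 tilt [-0.   -0.07] w 0.0855 F [1.1 0.4 0.8] q7 -1.6
  shift [ 0.8  0.4 69.8] turn -0.4
  shift after turn [ 0.8  0.4 69.8]
```

View pics/s6.png

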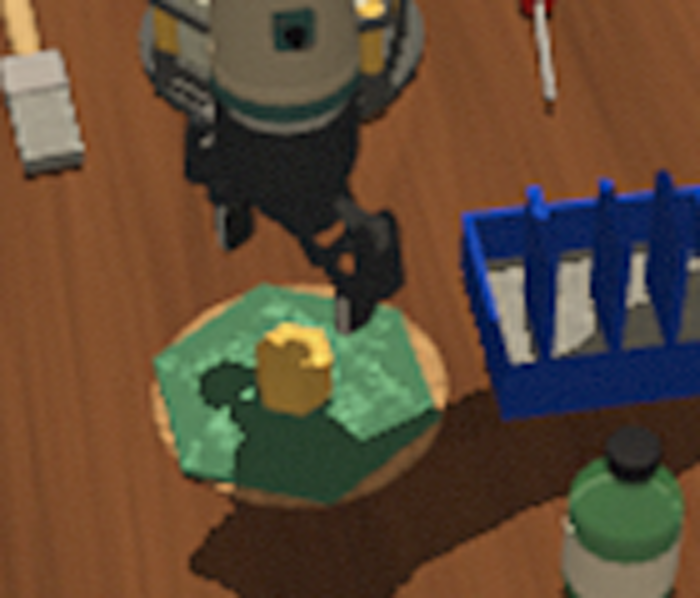

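The fingers at crop (235,220) and (360,280) straddle the hub at (295,365). I lower, grip and lift.

```bash
python3 -m pendant '1 0 30 0 0 0 1; 0 0 20 0 0 0 1; 0 0 14 0 0 0 1; 0 0 4 0 0 0 1; 0 0 0 0 0 0 1; 0 0 0 0 0 0 -1; 0 0 0 0 0 0 -1; 0 0 0 0 0 0 -1; 0 0 0 0 0 0 -1; 0 0 0 0 0 0 -1' 80; python3 -m pendant '0 0 -10 0 0 0 -1; 0 0 -25 0 0 0 -1; 0 0 -40 0 0 0 -1;0 0 -45 0 0 0 -1;0 0 -45 0 0 0 -1;0 0 -35 0 0 0 -1;0 0 0 0 0 0 -1;0 0 0 0 0 0 -1'; python3 -c "
from h import *
go(.5723,-.045,.235,124)"
```

```text
t: 43.9
ee_pos: [0.6179, 0.28, 0.0406]
orientation: [-0.0, 0.956, 0.293, 0.001]
contact_force: [-0.6, -0.3, 5.5]
width: 0.0382
t: 44.7
ee_pos: [0.6166, 0.2795, 0.2397]
orientation: [0.0, 0.956, 0.293, 0.0]
contact_force: [-1.3, -0.4, -4.3]
width: 0.0382
t 44.7 pos [0.6166 0.2795 0.2397] jaw -55.9 tilt [ 0.01 -0.  ] w 0.0382 F [-1.3 -0.4 -4.3] q7 -1.57
  shift [-218.4  244.1    4.7] turn 0.1
  shift after turn [-218.2  244.3    4.7]
```

```bash
python3 -m pendant '-15 17 0 0 0 0 -1; -30 34 0 0 0 0 -1; -30 34 0 0 0 0 -1; -30 34 0 0 0 0 -1; -30 34 0 0 0 0 -1; -30 34 0 0 0 0 -1; -30 34 0 0 0 0 -1; -19 23 0 0 0 0 -1; 0 0 0 0 0 0 -1; 0 0 0 0 0 0 -1'
python3 - <<'E'
from h import *
go(.5723,-.045,.2,124)
d=snap('top'); P=cloud(d); z=P[...,2]
m=(np.hypot(P[...,0]-.57,P[...,1]+.044)<.13)&(z>.19)&(z<.225); q=P[m]; print('plate',m.sum(),q.mean(0))
e=snap('side'); a=cv2.cvtColor(e['img'],cv2.COLOR_RGB2BGR)[120:240,165:285]; b=cv2.cvtColor(d['img'],cv2.COLOR_RGB2BGR)[120:200,225:315]
cv2.imwrite('pics/ins.png',np.hstack([cv2.resize(a,(400,400),interpolation=2),cv2.resize(b,(400,400),interpolation=2)]))
P=cloud(e); z=P[...,2]
m=(np.hypot(P[...,0]-.57,P[...,1]+.044)<.13)&(z>.195)&(z<.215)&(e['img'][...,1]>e['img'][...,0]+np.uint8(5)); q=P[m]; print('side plate',m.sum(),q.mean(0),q.min(0),q.max(0))
E
```

```text
t: 45.7
ee_pos: [0.5748, -0.043, 0.2374]
orientation: [-0.001, 0.956, 0.292, -0.002]
contact_force: [-0.5, 0.9, -3.5]
width: 0.0378
t 45.7 pos [ 0.5748 -0.043   0.2374] jaw -56.1 tilt [-0.23  0.04] w 0.0378 F [-0.5  0.9 -3.5] q7 -1.09
  shift [-3.1  0.4 37.4] turn -0.1
  shift after turn [-3.1  0.4 37.4]
plate 442 [0.56220001 0.00412829 0.20671748]
side plate 930 [ 0.57922888 -0.02295488  0.20859645] [ 0.49882539 -0.11980454  0.20036908] [0.65186053 0.0453895  0.2141283 ]
```

View pics/ins.png

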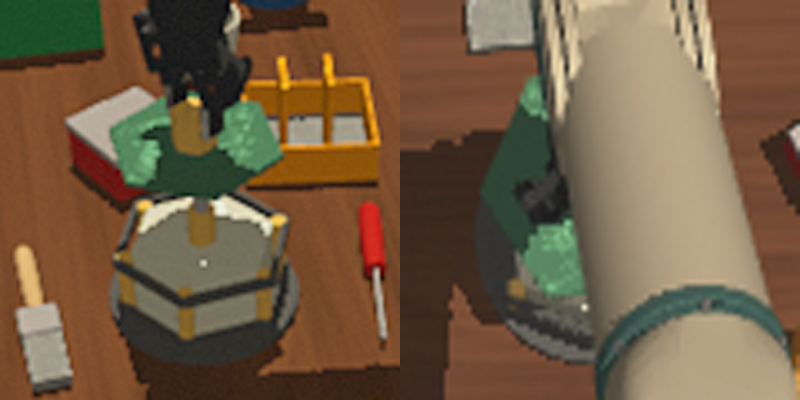

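```bash
python3 -m pendant '-2.5 -0.5 10 0 0 0 -1; 0 0 15 0 0 0 -1; 0 0 12 0 0 0 -1; 0 0 0 0 0 0 -1; 0 0 0 0 0 0 -1' && python3 -m pendant '0 0 5 0 0 0 -1; 0 0 5 0 0 0 -1; 0 0 5 0 0 0 -1; 0 0 0 0 0 0 -1'
```

```text
t: 46.3
ee_pos: [0.5738, -0.0427, 0.2019]
orientation: [-0.0, 0.956, 0.293, -0.0]
contact_force: [0.6, -0.0, -2.0]
width: 0.0387
t: 46.7
ee_pos: [0.5733, -0.0433, 0.1866]
orientation: [-0.0, 0.956, 0.293, -0.001]
contact_force: [-0.2, 0.1, -3.5]
width: 0.0384
```

Underside is past the tip with no resistance, so I continue.

```bash
python3 -m pendant '0 0 5 0 0 0 -1; 0 0 5 0 0 0 -1; 0 0 5 0 0 0 -1; 0 0 0 0 0 0 -1' && python3 -m pendant '0 0 5 0 0 0 -1; 0 0 5 0 0 0 -1;0 0 3 0 0 0 -1; 0 0 0 0 0 0 -1; 0 0 0 0 0 0 -1'
```

```text
t: 47.1
ee_pos: [0.5734, -0.0433, 0.1714]
orientation: [-0.0, 0.956, 0.293, -0.001]
contact_force: [-0.9, -0.1, -3.1]
width: 0.0384
t: 47.6
ee_pos: [0.5734, -0.0433, 0.1589]
orientation: [-0.0, 0.956, 0.293, -0.001]
contact_force: [-2.9, 0.1, -4.6]
width: 0.0379
```

```bash
python3 -m pendant '0 0 1 0 0 0 -1; 0 0 0 0 0 0 0; 0 0 0 0 0 0 1; 0 0 0 0 0 0 1; 0 0 0 0 0 0 1; 0 0 -20 0 0 0 1; 0 0 -30 0 0 0 1; 0 0 -40 0 0 0 1; 0 0 -30 0 0 0 1; 0 0 0 0 0 0 1'; python3 -m pendant '-20 25 0 0 0 0 1; -30 35 0 0 0 0 1;-30 35 0 0 0 0 1;-30 35 0 0 0 0 1;-30 35 0 0 0 0 1;-30 35 0 0 0 0 1;-30 35 0 0 0 0 1; 0 0 0 0 0 0 1; 0 0 0 0 0 0 1'
python3 - <<'E'
from h import *
d=snap('top'); e=snap('side'); P=cloud(d); z=P[...,2]
r=np.hypot(P[...,0]-.57,P[...,1]+.044)
q=P[(r<.04)&(z>.15)&(z<.17)]; print('hub',q.mean(0),cv2.minEnclosingCircle((q[:,:2]*1000).astype(np.float32)))
q=P[(r<.07)&(z>.11)&(z<.138)&(r>.03)]; A=np.c_[q[:,:2]-[.57,-.044],np.ones(len(q))]; print('plane',np.linalg.lstsq(A,q[:,2],rcond=None)[0])
a=cv2.cvtColor(e['img'],cv2.COLOR_RGB2BGR)[120:310,165:345]; b=cv2.cvtColor(d['img'],cv2.COLOR_RGB2BGR)[110:240,160:370]
cv2.imwrite('pics/end.png',np.hstack([cv2.resize(a,(340,340),interpolation=2),cv2.resize(b,(450,340),interpolation=2)]))
print(read_state()['t'])
E
```

```text
t: 48.6
ee_pos: [0.577, -0.0432, 0.2832]
orientation: [0.002, 0.956, 0.293, 0.005]
contact_force: [0.5, 0.2, 0.0]
width: 0.0854
t: 49.5
ee_pos: [0.5388, -0.3513, 0.2771]
orientation: [-0.0, 0.957, 0.291, -0.0]
contact_force: [-0.6, 0.9, -0.7]
width: 0.0857
hub [ 0.57202642 -0.04267571  0.15990716] ((572.744873046875, -43.22367477416992), 22.244728088378906)
plane [0.00136984 0.00033966 0.12655047]
49.6
```

View pics/end.png

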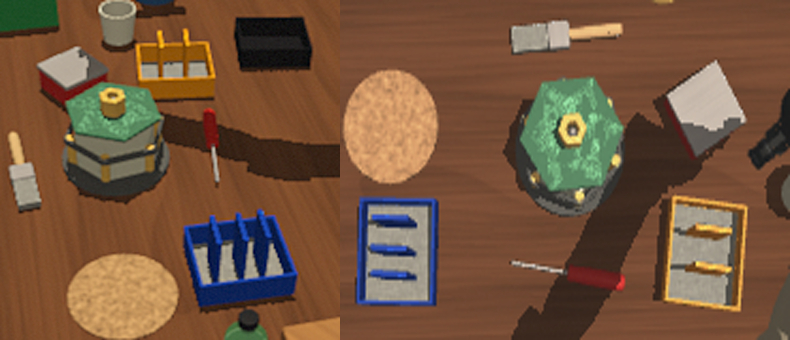

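The roof is level and home (hub top 159.9 mm, about 2 mm off axis), all five panes stand in their trays, and the bystanders look unmoved. I'm handing it in.

```bash
python3 -c "
from bench import *
print(sign_off(), read_state()['t'])"
```

```text
the job is handed in; nothing more can be done
the job is handed in; nothing more can be done
```

The lantern is stripped and its roof is back on, and the job was handed in at about 50 s of the 208 s allowed. I set the roof on the cork mat and drew out all five panes present. The three blue ones are in the blue tray and the two amber ones in the amber tray. I then refitted the roof on the spindle.

- **Roof:** the hub top reads 159.9 mm against 160 mm nominal. The plate is level within about 0.002 rad, and the axis is about 2 mm from the lantern's centre as measured.
- **Panes:** all five stand upright in the tray of their own colour.
- **Bystanders:** the tin, screwdriver, brush, oil bottle and cup looked unmoved by eye in the last pictures. I did not measure them again.
- **Arm:** it was clear of everything, at 0.28 m height beside the lantern.
- **Disagreements:** the side camera placed the lantern about 5 mm off in y from the top camera, and the robot's own readings differed from the top camera by about 2–3 mm. I used the grip readings and a look above the spindle to settle it, and the roof went down without resistance.
- **Disturbances:** I saw no knock to the roof and no slackening of the grip.

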